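# Find the full tin in the delivery case

### The job

Use the blade of the cheese spatula to lever up the lid of the wooden case on the counter (keep the hand itself off the lid until it is well up), swing the lid fully open, and lay the spatula back on the counter. Then heft the three identical tins inside, find the heaviest by feel, and finish holding it up in the gripper, upright and still, with more than 10 cm of air between its underside and the case's rim; the other two stay standing in the case, the lid stays open and the other goods on the counter stay where they are.

Things in the scene. Friction and masses are not known exactly. Their poses are not given: they have to be found in the camera images.
- case: wooden case, fixed, 170 (x) by 330 (y) by 72 mm high without lid; walls 10, floor 6 mm; inside 150 by 310 mm. Origin: centre of its underside; x points from the notched front to the hinge side, y along its length, z up. Front faces roughly world -y, hinge on the +y side. Tins stand inside in a row along y, about 100 mm apart, near mid x, in any order
- notch (a point): pry notch: the middle 150 mm of the front wall's rim is cut 16 mm lower, leaving a slot 150 mm wide, 16 mm high (56 to 72 mm above the counter) under the lid. This point: outer face of the front wall, mid-slot (x = -85, y = 0, z = 64 mm of the case). Axes as the case
- lid (a joint): lid angle, rad: 0 closed (start), 1.57 upright, 1.85 stop. Plywood 170 by 330 by 5 mm, 0.14 kg, lying on the case's rim, underside 72 mm above the counter; hinge line at x = +85, z = 72 mm of the case; the notched front edge swings up. Stiff hinge (0.16 N m friction): stays at any angle; lifting near the front edge takes about 2 N
- lid_edge (a point): middle of the lid's free front edge, on its underside, 170 mm from the hinge line
- spatula_grip (a point): cheese spatula, 90 g, lying flat, blade roughly to world +y. This point: in the handle near the centre of mass, 12 mm above the flat underside; own x points to the blade's tip, z up. Handle: dark wood, 20 mm wide, 24 mm tall, x = -85 to +25 mm. Blade: steel, 34 mm wide, 3 mm thick, x = +25 to +125 mm, underside level with the handle's
- spatula_tip (a point): middle of the tip edge of the spatula's blade, 125 mm ahead of spatula_grip and 10.5 mm below it; axes as spatula_grip. The counter between the spatula's start and the case's front (about x 0.45 to 0.60, y -0.35 to -0.12 m in the world) is free of other goods
- tin_a_mid (a point): one of three closed tins that look alike: upright plain metal cylinder, 62 mm across, 60 mm tall, standing on the floor of the case (out of sight until the lid is open). This point: its centre, 30 mm above its underside, z up. One of the three (any) weighs 0.34 to 0.40 kg, the two others 0.14 to 0.22 kg each
- tin_b_mid (a point): as tin_a_mid, another of the three
- tin_c_mid (a point): as tin_a_mid, another of the three
- small_wheel: bystander, round cheese 120 mm across, 50 mm tall; origin of each bystander: centre of its underside
- mustard_jar: bystander, jar 60 mm across, 75 mm tall
- vinegar: bystander, bottle 50 mm across, 170 mm tall
- cheese_block: bystander, cheese block 100 by 60 by 50 mm tall
- brick_cheese: bystander, square cheese 75 by 75 by 40 mm tall
- tasting_bowl: bystander, white bowl 110 mm across, 45 mm tall

How it is judged:
By the outcome, as a careful person would: the job done as asked, in the order asked, and still so for the second after the job is handed in, while the arm keeps its last pose, push and grip.
It also fails if it takes over 72 s, if anything falls off the work surface, if the arm or the gripper's body presses on something with over 40 N, if the wrist force passes 120 N, or if a joint passes its speed limit or range.

### The arm

A 6-joint arm with a two-finger parallel gripper is mounted at the origin on the work surface. World frame = base frame: x ahead of the robot, y to its left, z up, the work surface at z = 0. Lengths are in m, angles in rad, forces in N, time in s.
With the tool pointing down it reaches from about 0.325 to 1 m from the base axis. Payload 5.1 kg.
Tool frame: the origin (TCP) lies midway between the tips of the shut fingers; the grasp point (between the pads) lies env.grip_point_offset behind it (env.grip_point_offset is the distance from the TCP to the grasp point, in m); x points along the fingers, y is the direction in which the jaws open and shut, and the axes are right-handed (so a half turn about x gives the same grasp; the last joint's range is limited). The gripper opens to 85 mm and grips with 20 to 120 N. Pads are 22 mm wide; open, the fingers measure 114 mm over their backs; the gripper's body (76 mm by 85 mm) begins 54 mm behind the grasp point. The pads swing forward as they close: fully open they stand 13 mm farther back than shut.
Start: joints at [-1.238, 0.124, 1.65, -0, 1.367, -0.083], TCP at [0.263, -0.595, 0.231] pointing down, gripper open.
Joint ranges: [-2.61, 2.61], [-1.02, 2.33], [0.03, 2.71], [-1.35, 4.49], [0.32, 2.68], [-2.91, 2.91]. Speed limits (rad/s): [2.57, 2.57, 3.14, 3.14, 3.14, 3.14].

### API

Orientations are given as a unit quaternion [w, x, y, z].
In Python, from plant import env gives the robot as it stands. The module is installed in compiled form; this text tells all that it offers.
- The arm moves only by the shell command python3 -m inch 'ROWS' [FORCE]. ROWS is JSON, a list of rows, each an object of numbers: "dx", "dy", "dz": the shift along the tool's x, y, z scaled (see below); "ax", "ay", "az": the turn, a rotation vector about the tool's x, y, z scaled (see below); "fingers": the closure, from 0 (fully open) to 1 (shut). In form: [{"dx": .., "dy": .., "dz": .., "ax": .., "ay": .., "az": .., "fingers": ..}, ...]. A call has 1 to 10 rows; each row is the pose to reach, as a shift and turn from the pose commanded when the call began, along the tool's axes at that moment, turning the shorter way round; what a row does not reach only later rows make up. The controller multiplies each number of a shift by 200 mm and each number of a turn by 180 degrees. A row lasts 1/8 s, in which the tool goes at most 62.5 mm and 10.7 degrees, less where a joint would pass 70% of its speed; a pose out of reach is approached as far as the arm can. A call with a number of a shift or a turn outside -1 to 1 is refused whole. A call with a gripper value outside its range is refused whole. The fingers move at their own pace and stop on an object; FORCE is the grip in N (left out, the last holds). Time passes only in rows, so rows that repeat a pose let the fingers close. It gives the time, the measured TCP pose, the force and the opening at its end, in the units of the state.
- env.state(): the state, without advancing time (a new reading comes with each control period).
- env.camera(name): name is "scene" or "top"; returns the picture (400x640x3 uint8, blue, green, red); there is no depth.
- env.camera_model(name): a dict with "camera_matrix" (3x3 intrinsics, pixels), "eye" and "orientation" of the camera in the world. Camera axes: x right, y down, z forward; pixel columns grow to the right and rows downward; lengths in m; the calibration is good to about 2 mm. A picture is of the moment at which its call begins. camera_model takes no time and is no camera call.
- env.close_job(): hands the job in, once; it reports no verdict.
The state is a dict: "t": time; "q": joint angles; "joint_vel": joint speeds; "effort": joint torques, N m; "tcp_pos": TCP position; "tcp_rot": TCP orientation; "contact_force": force on the tool from outside, world axes, zero at the start; "ft_torque": the same for the moment, N m; "grip_width": finger opening in m.
Only numpy, scipy, OpenCV 4.12 (cv2) and the standard library are available. Lean on these libraries where they do the work, as an engineer would, in place of code of your own. Each camera call takes 0.05 s, during which the arm holds its last target. There are 200 camera calls.

## Working session

There is one attempt and no reset: what is moved stays moved. The work goes in short steps, Python scripts to look and compute and a shell command to move; the robot and the scene stay as the last step left them, time stands still between calls to the robot, and variables do not carry over. Pictures are saved under pics/ and viewed, on a budget of 10 in all, crops included, one or two more only if the job needs it, and the job is handed in when it is done.

```bash
mkdir -p pics; ls
python3 - <<'E'
from plant import env
import cv2,numpy as np
a=env.camera("scene");b=env.camera("top")
cv2.imwrite("pics/s0.png",a);cv2.imwrite("pics/t0.png",b)
for n in("scene","top"):print(env.camera_model(n))
print(env.state(),env.grip_point_offset)
E
```

```text
pics
{'camera_matrix': array([[410.2153561 ,   0.        , 322.20509787],
       [  0.        , 410.2153561 , 205.96536951],
       [  0.        ,   0.        ,   1.        ]]), 'eye': array([1.52562159, 0.06573515, 0.84153458]), 'orientation': array([-0.31610413,  0.63214029,  0.63166727, -0.31854874])}
{'camera_matrix': array([[449.91568262,   0.        , 327.86785924],
       [  0.        , 449.91568262, 197.68630452],
       [  0.        ,   0.        ,   1.        ]]), 'eye': array([0.29275444, 0.05140072, 1.24503491]), 'orientation': array([ 0.07421791, -0.69960612,  0.70699368, -0.07213129])}
{'t': 0.1, 'q': array([-1.23760749e+00,  1.24440089e-01,  1.65156052e+00, -6.39109828e-06,
        1.36750211e+00, -8.25587097e-02]), 'joint_vel': array([-0.00106406, -0.00202089, -0.00248021, -0.00106195, -0.00130112,
        0.00210434]), 'effort': array([-1.89233660e-04, -4.24929249e+01, -3.66654897e+01, -1.78606992e-04,
        3.97646872e-03,  1.43315964e-05]), 'tcp_pos': array([ 0.26232994, -0.59409809,  0.23016217]), 'tcp_rot': array([-0.14526328, -0.69179713, -0.14660276,  0.69197033]), 'contact_force': array([-0.22889035,  0.64402148, -0.58265263]), 'ft_torque': array([-0.00059752, -0.01522664,  0.01082037]), 'grip_width': 0.08542640429461057} 0.0187
```

View pics/t0.png

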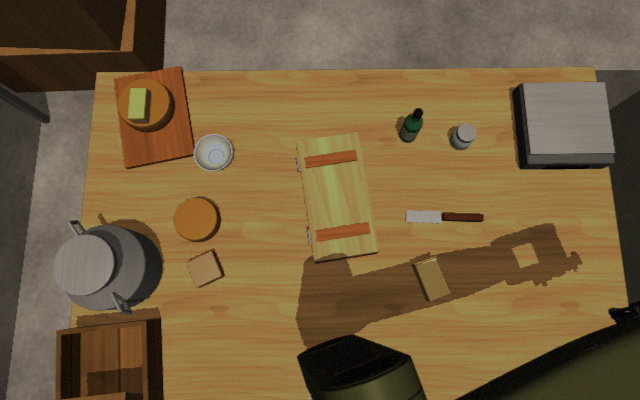

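View pics/s0.png

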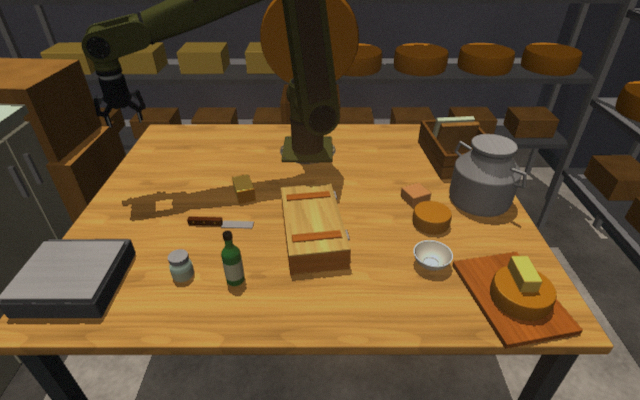

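The top view shows the case lid with corners near (297,136), (358,133), (378,251) and (314,260). The spatula lies at about (406–484, 217) with its blade to the left (+y). The scene view agrees, and the space between them is free.

```bash
cat > h.py <<'E'
import numpy as np,cv2
from scipy.spatial.transform import Rotation as R
from plant import env
def rot(q): return R.from_quat(np.r_[q[1:],q[0]])
def cast(name,uv,z):
    m=env.camera_model(name);uv=np.atleast_2d(np.array(uv,float))
    d=np.c_[uv,np.ones(len(uv))]@np.linalg.inv(m["camera_matrix"]).T
    d=rot(m["orientation"]).apply(d);e=m["eye"]
    return e+d*((z-e[2])/d[:,2])[:,None]
def proj(name,p):
    m=env.camera_model(name);c=rot(m["orientation"]).inv().apply(np.atleast_2d(p)-m["eye"])
    c=c@m["camera_matrix"].T;return c[:,:2]/c[:,2:]
def down(yaw): # tool x down, jaw (tool y) at world yaw
    y=np.array([np.cos(yaw),np.sin(yaw),0]);x=np.array([0,0,-1.])
    return R.from_matrix(np.c_[x,y,np.cross(x,y)])
def rows(target,Rt): # shift/turn in row units from measured pose
    s=env.state();r=rot(s["tcp_rot"])
    return (r.inv().apply(np.array(target)-s["tcp_pos"])/.2).round(4),((r.inv()*Rt).as_rotvec()/np.pi).round(4)
E
python3 - <<'E'
from h import *
b=cv2.imread("pics/t0.png");hsv=cv2.cvtColor(b,cv2.COLOR_BGR2HSV)
sub=b[200:235,395:495];hs=hsv[200:235,395:495]
off=np.array([395,200])
blade=((hs[...,1]<70)&(hs[...,2]>110)).astype(np.uint8)
hand=((hs[...,2]<135)&(hs[...,1]>70)).astype(np.uint8)
def big(m):
    c,_=cv2.findContours(m,cv2.RETR_EXTERNAL,cv2.CHAIN_APPROX_NONE);return max(c,key=cv2.contourArea)
for n,m,z in(("blade",blade,.003),("hand",hand,.024)):
    c=big(m).reshape(-1,2)+off
    w=cast("top",c,z);r=cv2.minAreaRect((w[:,:2]*1000).astype(np.float32))
    print(n,r,cv2.boxPoints(r).round(1).tolist())
# lid: light colour vs table
for p in[(340,190),(345,220),(400,180),(330,160),(290,200),(370,245),(310,200)]:print(p,b[p[1],p[0]],hsv[p[1],p[0]])
print(cast("top",[(297,136),(358,133),(378,251),(314,260)],.077).round(3))
s=env.state();r=rot(s["tcp_rot"]);print(r.as_matrix().round(3))
cv2.imwrite("pics/t0c.png",cv2.resize(b[120:280,280:500],None,fx=3.6,fy=3.6,interpolation=cv2.INTER_CUBIC))
E
```

```text
blade ((498.33685302734375, -213.02499389648438), (97.85075378417969, 34.20384979248047), 87.37627410888672) [[479.0, -261.1000061035156], [513.2000122070312, -262.70001220703125], [517.7000122070312, -164.89999389648438], [483.5, -163.39999389648438]]
hand ((492.8201904296875, -316.2738342285156), (115.19334411621094, 25.035419464111328), 89.38125610351562) [[479.70001220703125, -373.70001220703125], [504.70001220703125, -374.0], [506.0, -258.79998779296875], [480.8999938964844, -258.5]]
(340, 190) [ 85 147 157] [ 26 117 157]
(345, 220) [ 82 140 153] [ 25 118 153]
(400, 180) [ 66 118 154] [ 18 146 154]
(330, 160) [ 40  77 140] [ 11 182 140]
(290, 200) [ 75 130 158] [ 20 134 158]
(370, 245) [ 83 139 155] [ 23 118 155]
(310, 200) [ 80 136 155] [ 22 123 155]
[[ 0.712  0.136  0.077]
 [ 0.718 -0.031  0.077]
 [ 0.396 -0.075  0.077]
 [ 0.375  0.091  0.077]]
[[-0.001  0.404 -0.915]
 [ 0.002 -0.915 -0.404]
 [-1.    -0.002 -0.   ]]
```

View pics/t0c.png

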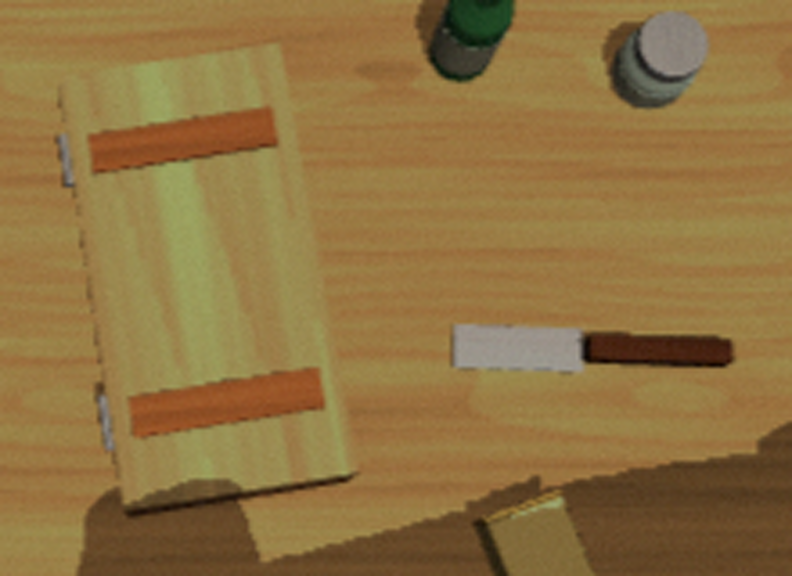

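The crop (3.6x, offset (280,120)) puts the lid's corners at (62,85), (278,45), (354,473) and (125,505). The blade spans x 453–583 and the handle 585–732, both around y≈348.

Run:
```python
from h import *
c=(np.array([(62,85),(278,45),(354,473),(125,505)])+.5)/3.6-.5+[280,120]
w=cast("top",c,.077)[:,:2];print(w.round(4))
print("sides",[np.linalg.norm(w[i]-w[(i+1)%4]).round(4) for i in range(4)],"centre",w.mean(0).round(4))
u=(w[0]-w[3]+w[1]-w[2]);a=np.arctan2(u[1],u[0])  # +world x-ish = -case y
v=(w[0]-w[1]+w[3]-w[2]);ax=np.arctan2(v[1],v[0])
print("long axis deg",np.degrees(a),"case x deg",np.degrees(ax))
g=np.array([.4948,-.2888])
for yaw in (np.radians(-2.6),np.radians(177.4)):
    print(rows([*g,.14],down(yaw)),env.state()["q"].round(2))
```

```text
[[ 0.6909  0.1365]
 [ 0.7209 -0.0276]
 [ 0.396  -0.0746]
 [ 0.3749  0.0901]]
sides [np.float64(0.1668), np.float64(0.3282), np.float64(0.166), np.float64(0.3194)] centre [0.5457 0.0311]
long axis deg 8.29779666947502 case x deg 98.84043400050366
(array([ 0.4528, -0.9262, -1.6798]), array([-0.3532, -0.0004,  0.0005])) [-1.24  0.12  1.65 -0.    1.37 -0.08]
(array([ 0.4528, -0.9262, -1.6798]), array([6.468e-01, 6.000e-04, 4.000e-04])) [-1.24  0.12  1.65 -0.    1.37 -0.08]
```

```bash
python3 -m inch '[{"dy":-0.5,"dz":-0.9,"ax":-0.2,"fingers":0},{"dy":-0.5,"dz":-0.9,"ax":-0.2,"fingers":0},{"dy":-0.5,"dz":-0.9,"ax":-0.2,"fingers":0},{"dy":-0.5,"dz":-0.9,"ax":-0.2,"fingers":0}]' 60
python3 - <<'E'
from h import *
print(rows([.4948,-.2888,.10],down(np.radians(-2.6))))
E
```

```text
(array([ 0.6528, -0.9258, -1.6797]), array([-0.3532, -0.0004,  0.0005]))$[0]: bad value
```

```bash
python3 -m inch '[{"dx":0,"dy":-0.5,"dz":-0.9,"ax":-0.2,"ay":0,"az":0,"fingers":0},{"dx":0,"dy":-0.5,"dz":-0.9,"ax":-0.2,"ay":0,"az":0,"fingers":0},{"dx":0,"dy":-0.5,"dz":-0.9,"ax":-0.2,"ay":0,"az":0,"fingers":0},{"dx":0,"dy":-0.5,"dz":-0.9,"ax":-0.2,"ay":0,"az":0,"fingers":0}]' 60
python3 - <<'E'
from h import *
print(rows([.4948,-.2888,.10],down(np.radians(-2.6))))
E
```

```text
t: 0.6
tcp_pos: [0.3882, -0.4277, 0.2308]
tcp_rot: [0.354, 0.612, 0.355, -0.612]
contact_force: [0.4, -0.1, -0.6]
grip_width: 0.0855
(array([ 0.6546,  0.1174, -0.8671]), array([-0.1513, -0.0003,  0.0002]))
```

```bash
python3 -m inch '[{"dx":0.65,"dy":0.117,"dz":-0.867,"ax":-0.151,"ay":0,"az":0,"fingers":0},{"dx":0.65,"dy":0.117,"dz":-0.867,"ax":-0.151,"ay":0,"az":0,"fingers":0},{"dx":0.65,"dy":0.117,"dz":-0.867,"ax":-0.151,"ay":0,"az":0,"fingers":0},{"dx":0.65,"dy":0.117,"dz":-0.867,"ax":-0.151,"ay":0,"az":0,"fingers":0},{"dx":0.65,"dy":0.117,"dz":-0.867,"ax":-0.151,"ay":0,"az":0,"fingers":0},{"dx":0.65,"dy":0.117,"dz":-0.867,"ax":-0.151,"ay":0,"az":0,"fingers":0}]'
python3 - <<'E'
from h import *
print(rows([.4948,-.2888,.005],down(np.radians(-2.6))))
b=env.camera("top")
cv2.imwrite("pics/t1.png",cv2.resize(b[120:280,340:560],None,fx=3.6,fy=3.6,interpolation=cv2.INTER_CUBIC))
E
```

```text
t: 1.35
tcp_pos: [0.4942, -0.2934, 0.102]
tcp_rot: [-0.487, -0.513, -0.486, 0.513]
contact_force: [-0.3, -0.5, 1.0]
grip_width: 0.0851
(array([ 0.4848,  0.0017, -0.0237]), array([-0.0024,  0.0003, -0.0002]))
```

```bash
python3 -m inch '[{"dx":0.25,"dy":0,"dz":-0.005,"ax":0,"ay":0,"az":0,"fingers":0},{"dx":0.4,"dy":0,"dz":-0.005,"ax":0,"ay":0,"az":0,"fingers":0},{"dx":0.47,"dy":0,"dz":-0.005,"ax":0,"ay":0,"az":0,"fingers":0},{"dx":0.47,"dy":0,"dz":-0.005,"ax":0,"ay":0,"az":0,"fingers":0.6},{"dx":0.47,"dy":0,"dz":-0.005,"ax":0,"ay":0,"az":0,"fingers":1},{"dx":0.47,"dy":0,"dz":-0.005,"ax":0,"ay":0,"az":0,"fingers":1},{"dx":0.47,"dy":0,"dz":-0.005,"ax":0,"ay":0,"az":0,"fingers":1},{"dx":0.47,"dy":0,"dz":-0.005,"ax":0,"ay":0,"az":0,"fingers":1},{"dx":0.47,"dy":0,"dz":-0.005,"ax":0,"ay":0,"az":0,"fingers":1}]' 90
python3 - <<'E'
from h import *
print(rows([.4948,-.2888,.005],down(np.radians(-2.6))))
E
```

```text
t: 2.52
tcp_pos: [0.4954, -0.292, 0.009]
tcp_rot: [0.488, 0.513, 0.486, -0.513]
contact_force: [-0.4, 0.6, 6.4]
grip_width: 0.0178
(array([ 0.02  , -0.0037, -0.016 ]), array([-0.0022,  0.0005, -0.0007]))
```

```bash
python3 - <<'E'
from h import *
print(rows([.584,-.229,.072],down(np.radians(8.6))))
E
python3 -m inch '[{"dx":-0.2,"dy":0,"dz":0,"ax":0,"ay":0,"az":0,"fingers":1},{"dx":-0.4,"dy":0,"dz":0,"ax":0,"ay":0,"az":0,"fingers":1},{"dx":-0.4,"dy":0,"dz":0,"ax":0,"ay":0,"az":0,"fingers":1}]'
python3 - <<'E'
from h import *
print(rows([.584,-.229,.072],down(np.radians(8.6))))
E
```

```text
(array([-0.3145,  0.4268, -0.3373]), array([-0.0644,  0.0006, -0.0007]))
t: 2.9
tcp_pos: [0.4965, -0.2928, 0.0913]
tcp_rot: [0.489, 0.513, 0.484, -0.512]
contact_force: [0.7, -0.1, -0.5]
grip_width: 0.0177
(array([ 0.0979,  0.4198, -0.3418]), array([-0.0644,  0.0015, -0.0019]))
```

```bash
python3 -m inch '[{"dx":0.04,"dy":0.2,"dz":-0.17,"ax":-0.03,"ay":0,"az":0,"fingers":1},{"dx":0.09,"dy":0.42,"dz":-0.342,"ax":-0.064,"ay":0,"az":0,"fingers":1},{"dx":0.09,"dy":0.42,"dz":-0.342,"ax":-0.064,"ay":0,"az":0,"fingers":1},{"dx":0.09,"dy":0.42,"dz":-0.342,"ax":-0.064,"ay":0,"az":0,"fingers":1},{"dx":0.09,"dy":0.42,"dz":-0.342,"ax":-0.064,"ay":0,"az":0,"fingers":1}]'
python3 - <<'E'
from h import *
print(rows([.584,-.229,.072],down(np.radians(8.6))))
b=env.camera("top");a=env.camera("scene")
c=lambda im,x,y,w,h:cv2.resize(im[y:y+h,x:x+w],(w*4,h*4),interpolation=cv2.INTER_CUBIC)
cv2.imwrite("pics/m2.png",np.vstack([c(b,280,140,180,75),c(a,180,180,180,75)]))
d=np.array([-.150,.989,0]);t=env.state()["tcp_pos"]+.128*d;t[2]=.065
for n in("top","scene"):print(n,proj(n,[t,t-.1*d,[.5585,-.053,.072],[.5585,-.053,.056]]).round(1).tolist())
E
```

```text
t: 3.52
tcp_pos: [0.5806, -0.2279, 0.0687]
tcp_rot: [0.535, 0.462, 0.536, -0.462]
contact_force: [0.5, 0.2, -0.6]
grip_width: 0.0177
(array([-0.0164,  0.0158,  0.0081]), array([-0.0008, -0.0002,  0.0003]))
top [[385.5, 189.5], [422.0, 183.7], [367.7, 190.3], [367.2, 191.6]]
scene [[267.9, 221.7], [234.3, 225.0], [284.0, 219.2], [284.3, 223.3]]
```

View pics/m2.png

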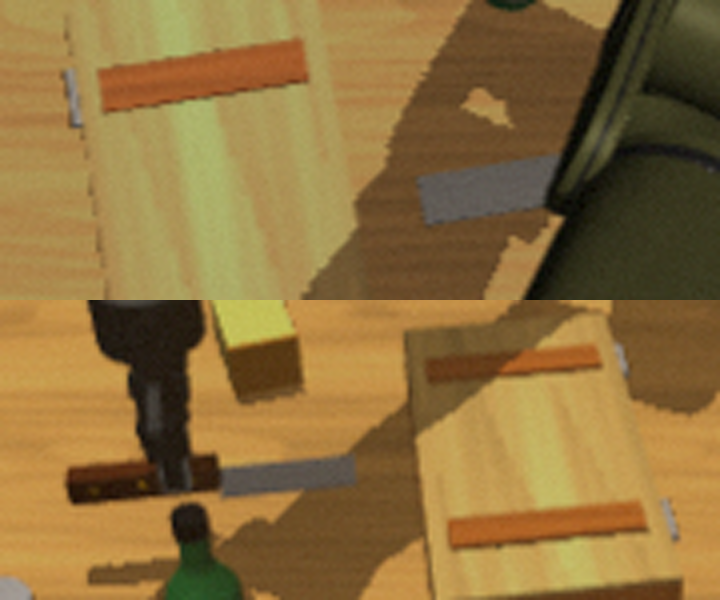

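Tip measured at (385.7,190) in top and (268.5,222) in scene, within 1 px of where I predicted. That puts the blade at slot height and lined up, so I'll insert it.

```bash
python3 -m inch '[{"dx":-0.015,"dy":0.015,"dz":-0.1,"ax":0,"ay":0,"az":0,"fingers":1},{"dx":-0.015,"dy":0.015,"dz":-0.2,"ax":0,"ay":0,"az":0,"fingers":1},{"dx":-0.015,"dy":0.015,"dz":-0.3,"ax":0,"ay":0,"az":0,"fingers":1},{"dx":-0.015,"dy":0.015,"dz":-0.39,"ax":0,"ay":0,"az":0,"fingers":1},{"dx":-0.015,"dy":0.015,"dz":-0.39,"ax":0,"ay":0,"az":0,"fingers":1},{"dx":-0.015,"dy":0.015,"dz":-0.39,"ax":0,"ay":0,"az":0,"fingers":1}]' 110
python3 - <<'E'
from h import *
C=np.array([.5457,.0311,0]);d=np.array([-.150,.989,0])
for th in(10,20,30,45,60,75,90,100,107):
    t=np.radians(th);r=.142
    p=C+d*(.085-r*np.cos(t)-.128);p[2]=.072+r*np.sin(t)-.003+.009
    print(th,p.round(3),rows(p,down(np.radians(8.6)))[0])
E
```

```text
t: 4.38
tcp_pos: [0.5733, -0.1498, 0.0725]
tcp_rot: [0.536, 0.461, 0.536, -0.461]
contact_force: [-0.0, 0.7, -0.9]
grip_width: 0.0173
10 [ 0.573 -0.15   0.103] [-0.1509 -0.0006 -0.0005]
20 [ 0.572 -0.143  0.127] [-0.2705 -0.0006 -0.0325]
30 [ 0.571 -0.133  0.149] [-0.3827 -0.0006 -0.0847]
45 [ 0.567 -0.111  0.178] [-0.5298 -0.0007 -0.1975]
60 [ 0.563 -0.082  0.201] [-0.6427 -0.0009 -0.3446]
75 [ 0.558 -0.048  0.215] [-0.7137 -0.0011 -0.5158]
90 [ 0.552 -0.011  0.22 ] [-0.738  -0.0014 -0.6996]
100 [0.548 0.013 0.218] [-0.7272 -0.0015 -0.823 ]
107 [0.546 0.03  0.214] [-0.707  -0.0017 -0.9073]
```

```bash
python3 -m inch '[{"dx":-0.07,"dy":0,"dz":0,"ax":0,"ay":0,"az":0,"fingers":1},{"dx":-0.15,"dy":0,"dz":0,"ax":0,"ay":0,"az":0,"fingers":1},{"dx":-0.21,"dy":0,"dz":-0.015,"ax":0,"ay":0,"az":0,"fingers":1},{"dx":-0.27,"dy":0,"dz":-0.032,"ax":0,"ay":0,"az":0,"fingers":1},{"dx":-0.33,"dy":0,"dz":-0.055,"ax":0,"ay":0,"az":0,"fingers":1},{"dx":-0.38,"dy":0,"dz":-0.085,"ax":0,"ay":0,"az":0,"fingers":1},{"dx":-0.46,"dy":0,"dz":-0.135,"ax":0,"ay":0,"az":0,"fingers":1},{"dx":-0.53,"dy":0,"dz":-0.198,"ax":0,"ay":0,"az":0,"fingers":1},{"dx":-0.53,"dy":0,"dz":-0.198,"ax":0,"ay":0,"az":0,"fingers":1}]'
python3 - <<'E'
from h import *
b=env.camera("top");a=env.camera("scene")
c=lambda im,x,y,w,h:cv2.resize(im[y:y+h,x:x+w],(w*3,h*3),interpolation=cv2.INTER_CUBIC)
cv2.imwrite("pics/m3.png",np.vstack([c(b,260,120,200,90),c(a,180,130,200,110)]))
C=np.array([.5457,.0311,0]);d=np.array([-.150,.989,0])
for th in(60,75,90,100,107,110):
    t=np.radians(th);r=.142
    p=C+d*(.085-r*np.cos(t)-.128);p[2]=.072+r*np.sin(t)-.003+.009
    print(th,p.round(3),rows(p,down(np.radians(8.6)))[0])
E
```

```text
t: 5.5
tcp_pos: [0.5681, -0.1094, 0.1804]
tcp_rot: [0.537, 0.462, 0.535, -0.46]
contact_force: [0.1, 0.1, -1.9]
grip_width: 0.0169
60 [ 0.563 -0.082  0.201] [-0.1115 -0.0012 -0.1438]
75 [ 0.558 -0.048  0.215] [-0.1823 -0.0013 -0.3151]
90 [ 0.552 -0.011  0.22 ] [-0.2064 -0.0016 -0.4989]
100 [0.548 0.013 0.218] [-0.1956 -0.0017 -0.6222]
107 [0.546 0.03  0.214] [-0.1753 -0.0018 -0.7066]
110 [0.545 0.037 0.211] [-0.1635 -0.0019 -0.7418]
```

View pics/m3.png

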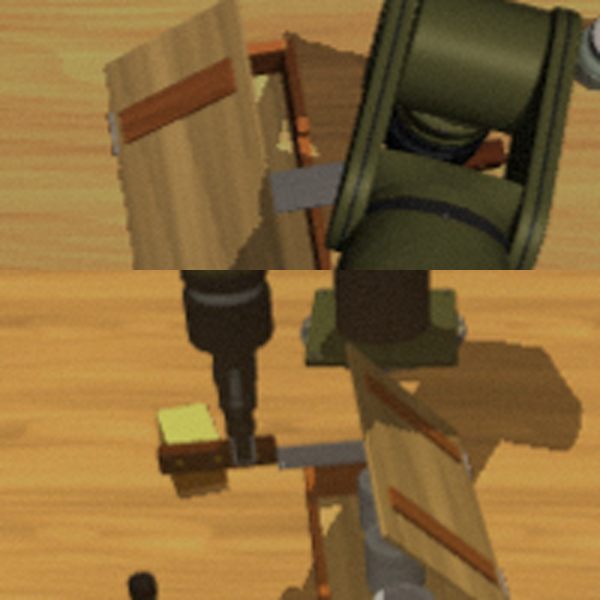

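The lid is up about 45°. The blade is under its free edge and the hand is well clear, so I'll keep swinging.

```bash
python3 -m inch '[{"dx":-0.06,"dy":0,"dz":-0.07,"ax":0,"ay":0,"az":0,"fingers":1},{"dx":-0.11,"dy":0,"dz":-0.145,"ax":0,"ay":0,"az":0,"fingers":1},{"dx":-0.15,"dy":0,"dz":-0.23,"ax":0,"ay":0,"az":0,"fingers":1},{"dx":-0.18,"dy":0,"dz":-0.315,"ax":0,"ay":0,"az":0,"fingers":1},{"dx":-0.2,"dy":0,"dz":-0.4,"ax":0,"ay":0,"az":0,"fingers":1},{"dx":-0.206,"dy":0,"dz":-0.5,"ax":0,"ay":0,"az":0,"fingers":1},{"dx":-0.2,"dy":0,"dz":-0.58,"ax":0,"ay":0,"az":0,"fingers":1},{"dx":-0.19,"dy":0,"dz":-0.64,"ax":0,"ay":0,"az":0,"fingers":1},{"dx":-0.19,"dy":0,"dz":-0.64,"ax":0,"ay":0,"az":0,"fingers":1}]'
python3 -m inch '[{"dx":0.01,"dy":0,"dz":-0.03,"ax":0,"ay":0,"az":0,"fingers":1},{"dx":0.015,"dy":0,"dz":-0.05,"ax":0,"ay":0,"az":0,"fingers":1},{"dx":0.015,"dy":0,"dz":-0.05,"ax":0,"ay":0,"az":0,"fingers":1}]'
python3 -m inch '[{"dx":0.01,"dy":0,"dz":-0.02,"ax":0,"ay":0,"az":0,"fingers":1},{"dx":0.01,"dy":0,"dz":-0.02,"ax":0,"ay":0,"az":0,"fingers":1}]'
```

```text
t: 6.72
tcp_pos: [0.5479, 0.017, 0.2158]
tcp_rot: [0.536, 0.461, 0.536, -0.461]
contact_force: [-0.4, -0.3, -1.1]
grip_width: 0.0169
t: 7.1
tcp_pos: [0.5469, 0.025, 0.2136]
tcp_rot: [0.536, 0.461, 0.535, -0.462]
contact_force: [0.1, -3.5, -0.1]
grip_width: 0.0171
t: 7.35
tcp_pos: [0.5474, 0.0254, 0.2131]
tcp_rot: [0.539, 0.46, 0.533, -0.463]
contact_force: [0.1, -16.7, 4.0]
grip_width: 0.0168
```

```bash
python3 -m inch '[{"dx":0,"dy":0,"dz":0.2,"ax":0,"ay":0,"az":0,"fingers":1},{"dx":0,"dy":0,"dz":0.45,"ax":0,"ay":0,"az":0,"fingers":1},{"dx":0,"dy":0,"dz":0.7,"ax":0,"ay":0,"az":0,"fingers":1},{"dx":0,"dy":0,"dz":0.98,"ax":0,"ay":0,"az":0,"fingers":1},{"dx":0,"dy":0,"dz":0.98,"ax":0,"ay":0,"az":0,"fingers":1}]'
python3 -m inch '[{"dx":0.1,"dy":-0.1,"dz":0.25,"ax":0,"ay":0,"az":0,"fingers":1},{"dx":0.3,"dy":-0.2,"dz":0.5,"ax":0,"ay":0,"az":0,"fingers":1},{"dx":0.55,"dy":-0.3,"dz":0.65,"ax":0,"ay":0,"az":0,"fingers":1},{"dx":0.8,"dy":-0.35,"dz":0.65,"ax":0,"ay":0,"az":0,"fingers":1},{"dx":0.8,"dy":-0.35,"dz":0.65,"ax":0,"ay":0,"az":0,"fingers":1},{"dx":0.8,"dy":-0.35,"dz":0.65,"ax":0,"ay":0,"az":0,"fingers":1}]'
python3 - <<'E'
from h import *
b=env.camera("top");a=env.camera("scene")
c=lambda im,x,y,w,h:cv2.resize(im[y:y+h,x:x+w],(w*3,h*3),interpolation=cv2.INTER_CUBIC)
cv2.imwrite("pics/m4.png",np.vstack([c(b,240,100,220,90),c(a,160,140,220,110)]))
cv2.imwrite("pics/t4.png",b)
print(env.state()["tcp_pos"])
E
```

```text
t: 7.98
tcp_pos: [0.5753, -0.167, 0.211]
tcp_rot: [0.534, 0.463, 0.535, -0.463]
contact_force: [0.2, -0.3, -0.3]
grip_width: 0.0172
t: 8.72
tcp_pos: [0.5269, -0.3027, 0.0533]
tcp_rot: [0.537, 0.462, 0.535, -0.461]
contact_force: [0.7, 0.1, 1.1]
grip_width: 0.017
[ 0.52796024 -0.30349046  0.05493109]
```

View pics/m4.png

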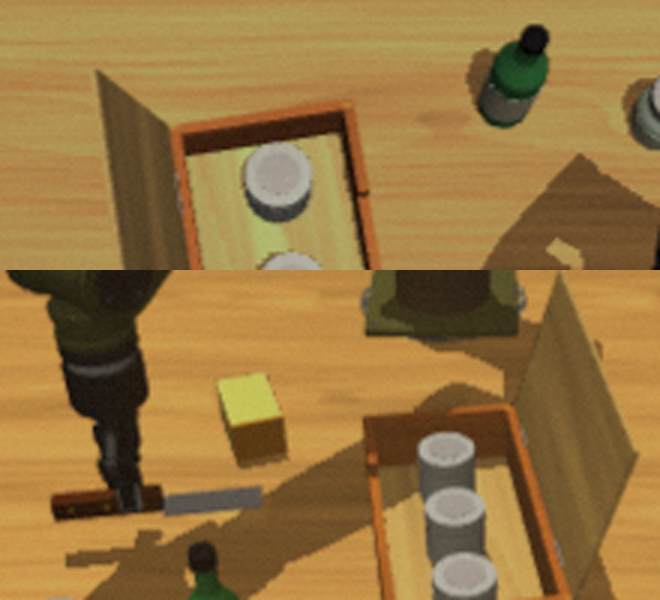

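Lid is fully open, the tins are standing, and the blade is level. Now I'll lay the spatula down.

```bash
python3 -m inch '[{"dx":0.1,"dy":0,"dz":0,"ax":0,"ay":0,"az":0,"fingers":1},{"dx":0.18,"dy":0,"dz":0,"ax":0,"ay":0,"az":0,"fingers":1},{"dx":0.21,"dy":0,"dz":0,"ax":0,"ay":0,"az":0,"fingers":1},{"dx":0.225,"dy":0,"dz":0,"ax":0,"ay":0,"az":0,"fingers":1},{"dx":0.225,"dy":0,"dz":0,"ax":0,"ay":0,"az":0,"fingers":1},{"dx":0.225,"dy":0,"dz":0,"ax":0,"ay":0,"az":0,"fingers":1}]'
python3 -m inch '[{"dx":0,"dy":0,"dz":0,"ax":0,"ay":0,"az":0,"fingers":0.6},{"dx":0,"dy":0,"dz":0,"ax":0,"ay":0,"az":0,"fingers":0.4},{"dx":0,"dy":0,"dz":0,"ax":0,"ay":0,"az":0,"fingers":0},{"dx":0,"dy":0,"dz":0,"ax":0,"ay":0,"az":0,"fingers":0},{"dx":-0.2,"dy":0,"dz":0,"ax":0,"ay":0,"az":0,"fingers":0},{"dx":-0.5,"dy":0,"dz":0,"ax":0,"ay":0,"az":0,"fingers":0},{"dx":-0.8,"dy":0,"dz":0,"ax":0,"ay":0,"az":0,"fingers":0},{"dx":-0.8,"dy":0,"dz":0,"ax":0,"ay":0,"az":0,"fingers":0}]'
python3 - <<'E'
from h import *
b=env.camera("top");a=env.camera("scene")
cv2.imwrite("pics/t5.png",b);cv2.imwrite("pics/s5.png",a)
g=cv2.cvtColor(cv2.resize(b[130:270,285:385],None,fx=4,fy=4,interpolation=cv2.INTER_CUBIC),cv2.COLOR_BGR2GRAY)
h=cv2.HoughCircles(cv2.GaussianBlur(g,(5,5),1),cv2.HOUGH_GRADIENT,1,70,param1=90,param2=20,minRadius=36,maxRadius=56)
C=np.array([.5457,.0311,0]);d=np.array([-.150,.989,0]);e=np.array([-.989,-.150,0])
for u,v,r in h[0]:
    w=cast("top",[((u+.5)/4-.5+285,(v+.5)/4-.5+130)],.066)[0]
    print(u,v,r,w.round(4),"case",(d@(w-C)).round(4),(e@(w-C)).round(4), "rad mm",r/4/450*1179)
print(env.state()["tcp_pos"])
k=lambda im,x,y,w,h:cv2.resize(im[y:y+h,x:x+w],(w*4,h*4),interpolation=cv2.INTER_CUBIC)
cv2.imwrite("pics/m5.png",np.hstack([k(b,280,130,100,140),k(a,180,180,100,140)]))
E
```

```text
t: 9.57
tcp_pos: [0.5251, -0.3025, 0.0091]
tcp_rot: [0.535, 0.461, 0.537, -0.461]
contact_force: [-8.8, 8.2, 19.7]
grip_width: 0.017
t: 10.58
tcp_pos: [0.5286, -0.3053, 0.1738]
tcp_rot: [0.54, 0.462, 0.531, -0.461]
contact_force: [0.3, 0.3, -0.7]
grip_width: 0.0854
229.5 408.5 45.4 [0.4487 0.0173 0.066 ] case 0.0009 0.0981 rad mm 29.737001
190.5 110.5 44.1 [0.6534 0.0405 0.066 ] case -0.0068 -0.108 rad mm 28.8855
208.5 269.5 49.8 [0.5424 0.0298 0.066 ] case -0.0008 0.0034 rad mm 32.619
[ 0.52553122 -0.30317638  0.1670498 ]
```

View pics/m5.png

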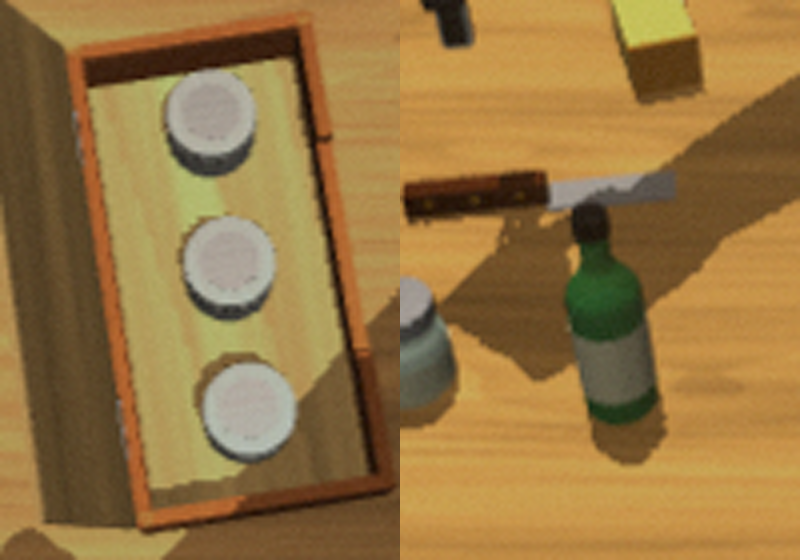

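Spatula lies flat on the counter again and the lid is open. Tin tops in the left half are at (211,112), (229,257) and (249,409). Hough got the middle one wrong, so I'll use the value I read off.

Run:
```python
from h import *
C=np.array([.5457,.0311,0]);d=np.array([-.150,.989,0]);e=np.array([-.989,-.150,0])
for u,v in((211,112),(229,257),(249,409)):
    w=cast("top",[((u+.5)/4-.5+280,(v+.5)/4-.5+130)],.066)[0]
    print(w.round(4),"case",(d@(w-C)).round(4),(e@(w-C)).round(4))
    for y in(98.6,-81.4):print(y,rows([w[0],w[1],.15],down(np.radians(y))))
print(env.state()["q"].round(2))
```

```text
[0.6524 0.0402 0.066 ] case -0.007 -0.1069
98.6 (array([ 0.0846,  0.8815, -1.6041]), array([-0.5004,  0.0006, -0.    ]))
-81.4 (array([ 0.0846,  0.8815, -1.6041]), array([ 0.4996, -0.    , -0.0006]))
[0.551  0.0294 0.066 ] case -0.0025 -0.005
98.6 (array([ 0.084 ,  0.3721, -1.6256]), array([-0.5004,  0.0006, -0.    ]))
-81.4 (array([ 0.084 ,  0.3721, -1.6256]), array([ 0.4996, -0.    , -0.0006]))
[0.4483 0.0176 0.066 ] case 0.0013 0.0983
98.6 (array([ 0.0833, -0.1442, -1.6437]), array([-0.5004,  0.0006, -0.    ]))
-81.4 (array([ 0.0833, -0.1442, -1.6437]), array([ 0.4996, -0.    , -0.0006]))
[-0.61  0.08  1.81  0.    1.25 -0.76]
```

```bash
python3 -m inch '[{"dx":0,"dy":0.09,"dz":-0.2,"ax":-0.055,"ay":0,"az":0,"fingers":0},{"dx":0,"dy":0.18,"dz":-0.4,"ax":-0.11,"ay":0,"az":0,"fingers":0},{"dx":0,"dy":0.25,"dz":-0.6,"ax":-0.165,"ay":0,"az":0,"fingers":0},{"dx":0,"dy":0.25,"dz":-0.8,"ax":-0.22,"ay":0,"az":0,"fingers":0},{"dx":0,"dy":0.25,"dz":-0.95,"ax":-0.27,"ay":0,"az":0,"fingers":0},{"dx":0,"dy":0.25,"dz":-0.95,"ax":-0.27,"ay":0,"az":0,"fingers":0}]' 40
python3 - <<'E'
from h import *
print(rows([.551,.0294,.12],down(np.radians(98.6))))
E
```

```text
t: 11.42
tcp_pos: [0.5449, -0.1057, 0.1634]
tcp_rot: [0.677, 0.199, 0.68, -0.199]
contact_force: [-0.0, -0.3, 0.3]
grip_width: 0.0856
(array([ 0.2179,  0.5848, -0.3387]), array([-2.298e-01, -1.600e-03, -1.000e-04]))
```

```bash
python3 -m inch '[{"dx":0.05,"dy":0.2,"dz":-0.12,"ax":-0.055,"ay":0,"az":0,"fingers":0},{"dx":0.1,"dy":0.4,"dz":-0.24,"ax":-0.11,"ay":0,"az":0,"fingers":0},{"dx":0.18,"dy":0.585,"dz":-0.34,"ax":-0.17,"ay":0,"az":0,"fingers":0},{"dx":0.2,"dy":0.585,"dz":-0.34,"ax":-0.23,"ay":0,"az":0,"fingers":0},{"dx":0.2,"dy":0.585,"dz":-0.34,"ax":-0.23,"ay":0,"az":0,"fingers":0},{"dx":0.2,"dy":0.585,"dz":-0.34,"ax":-0.23,"ay":0,"az":0,"fingers":0},{"dx":0.2,"dy":0.585,"dz":-0.34,"ax":-0.23,"ay":0,"az":0,"fingers":0}]'
cat > heft.py <<'E'
from h import *
F=[]
for i in range(10):
    env.camera("top");s=env.state();F.append(np.r_[s["contact_force"],s["effort"][1:3]])
F=np.array(F);print("mean",F.mean(0).round(2),"sd",F.std(0).round(2),s["tcp_pos"].round(4),s["t"])
E
python3 heft.py
python3 - <<'E'
from h import *
print(rows([.551,.0294,.02],down(np.radians(98.6))))
E
```

```text
t: 12.3
tcp_pos: [0.5532, 0.0267, 0.1264]
tcp_rot: [0.705, -0.052, 0.705, 0.051]
contact_force: [-0.5, -0.0, 0.1]
grip_width: 0.0854
mean [ -0.29  -0.21  -0.09 -34.05 -33.99] sd [0.47 0.53 0.37 0.06 0.03] [0.553  0.0275 0.1264] 12.8
(array([ 0.532 ,  0.0108, -0.0085]), array([-0.0005,  0.    ,  0.    ]))
```

```bash
python3 -m inch '[{"dx":0.2,"dy":0.01,"dz":-0.008,"ax":0,"ay":0,"az":0,"fingers":0},{"dx":0.4,"dy":0.01,"dz":-0.008,"ax":0,"ay":0,"az":0,"fingers":0},{"dx":0.53,"dy":0.01,"dz":-0.008,"ax":0,"ay":0,"az":0,"fingers":0},{"dx":0.53,"dy":0.01,"dz":-0.008,"ax":0,"ay":0,"az":0,"fingers":0},{"dx":0.53,"dy":0.01,"dz":-0.008,"ax":0,"ay":0,"az":0,"fingers":0.4},{"dx":0.53,"dy":0.01,"dz":-0.008,"ax":0,"ay":0,"az":0,"fingers":0.6},{"dx":0.53,"dy":0.01,"dz":-0.008,"ax":0,"ay":0,"az":0,"fingers":0.6},{"dx":0.53,"dy":0.01,"dz":-0.008,"ax":0,"ay":0,"az":0,"fingers":0.6}]'
python3 -m inch '[{"dx":-0.07,"dy":0,"dz":0,"ax":0,"ay":0,"az":0,"fingers":0.6},{"dx":-0.15,"dy":0,"dz":0,"ax":0,"ay":0,"az":0,"fingers":0.6},{"dx":-0.15,"dy":0,"dz":0,"ax":0,"ay":0,"az":0,"fingers":0.6},{"dx":-0.15,"dy":0,"dz":0,"ax":0,"ay":0,"az":0,"fingers":0.6}]'
python3 heft.py
```

```text
t: 13.8
tcp_pos: [0.5528, 0.0293, 0.0224]
tcp_rot: [0.706, -0.053, 0.704, 0.052]
contact_force: [-0.7, 0.3, 6.1]
grip_width: 0.0616
t: 14.3
tcp_pos: [0.5508, 0.0292, 0.0502]
tcp_rot: [0.705, -0.053, 0.705, 0.053]
contact_force: [-0.1, -0.7, -4.7]
grip_width: 0.0614
mean [-1.500e-01 -3.000e-02 -3.720e+00 -3.790e+01 -3.327e+01] sd [0.23 0.66 0.34 0.17 0.16] [0.551  0.0293 0.0502] 14.8
```

That's 3.6 N, about 0.37 kg, which already falls in the heavy range. I'll set it back and heft the other two to be sure.

```bash
python3 -m inch '[{"dx":0.08,"dy":0,"dz":0,"ax":0,"ay":0,"az":0,"fingers":0.6},{"dx":0.13,"dy":0,"dz":0,"ax":0,"ay":0,"az":0,"fingers":0.6},{"dx":0.148,"dy":0,"dz":0,"ax":0,"ay":0,"az":0,"fingers":0.6},{"dx":0.148,"dy":0,"dz":0,"ax":0,"ay":0,"az":0,"fingers":0.6},{"dx":0.148,"dy":0,"dz":0,"ax":0,"ay":0,"az":0,"fingers":0},{"dx":0.148,"dy":0,"dz":0,"ax":0,"ay":0,"az":0,"fingers":0},{"dx":0.148,"dy":0,"dz":0,"ax":0,"ay":0,"az":0,"fingers":0},{"dx":-0.1,"dy":0,"dz":0,"ax":0,"ay":0,"az":0,"fingers":0},{"dx":-0.35,"dy":0,"dz":0,"ax":0,"ay":0,"az":0,"fingers":0},{"dx":-0.35,"dy":0,"dz":0,"ax":0,"ay":0,"az":0,"fingers":0}]'
python3 -m inch '[{"dx":0,"dy":-0.022,"dz":0.25,"ax":0,"ay":0,"az":0,"fingers":0},{"dx":0,"dy":-0.022,"dz":0.51,"ax":0,"ay":0,"az":0,"fingers":0},{"dx":0,"dy":-0.022,"dz":0.51,"ax":0,"ay":0,"az":0,"fingers":0},{"dx":0,"dy":-0.022,"dz":0.51,"ax":0,"ay":0,"az":0,"fingers":0}]'
python3 - <<'E'
from h import *
print(rows([.6524,.0402,.02],down(np.radians(98.6))))
E
```

```text
t: 16.05
tcp_pos: [0.5547, 0.0291, 0.1258]
tcp_rot: [0.709, -0.053, 0.702, 0.052]
contact_force: [0.2, -0.1, -0.5]
grip_width: 0.0855
t: 16.55
tcp_pos: [0.6515, 0.04, 0.1186]
tcp_rot: [0.704, -0.052, 0.706, 0.053]
contact_force: [0.1, 0.3, -0.1]
grip_width: 0.0856
(array([ 0.4929, -0.    ,  0.006 ]), array([-0.0004, -0.001 , -0.0001]))
```

```bash
python3 -m inch '[{"dx":0.2,"dy":0,"dz":0.005,"ax":0,"ay":0,"az":0,"fingers":0},{"dx":0.4,"dy":0,"dz":0.005,"ax":0,"ay":0,"az":0,"fingers":0},{"dx":0.49,"dy":0,"dz":0.005,"ax":0,"ay":0,"az":0,"fingers":0},{"dx":0.49,"dy":0,"dz":0.005,"ax":0,"ay":0,"az":0,"fingers":0},{"dx":0.49,"dy":0,"dz":0.005,"ax":0,"ay":0,"az":0,"fingers":0.4},{"dx":0.49,"dy":0,"dz":0.005,"ax":0,"ay":0,"az":0,"fingers":0.6},{"dx":0.49,"dy":0,"dz":0.005,"ax":0,"ay":0,"az":0,"fingers":0.6},{"dx":0.49,"dy":0,"dz":0.005,"ax":0,"ay":0,"az":0,"fingers":0.6}]'
python3 -m inch '[{"dx":-0.07,"dy":0,"dz":0,"ax":0,"ay":0,"az":0,"fingers":0.6},{"dx":-0.15,"dy":0,"dz":0,"ax":0,"ay":0,"az":0,"fingers":0.6},{"dx":-0.15,"dy":0,"dz":0,"ax":0,"ay":0,"az":0,"fingers":0.6},{"dx":-0.15,"dy":0,"dz":0,"ax":0,"ay":0,"az":0,"fingers":0.6}]'
python3 heft.py
python3 -m inch '[{"dx":0.08,"dy":0,"dz":0,"ax":0,"ay":0,"az":0,"fingers":0.6},{"dx":0.13,"dy":0,"dz":0,"ax":0,"ay":0,"az":0,"fingers":0.6},{"dx":0.148,"dy":0,"dz":0,"ax":0,"ay":0,"az":0,"fingers":0.6},{"dx":0.148,"dy":0,"dz":0,"ax":0,"ay":0,"az":0,"fingers":0.6},{"dx":0.148,"dy":0,"dz":0,"ax":0,"ay":0,"az":0,"fingers":0},{"dx":0.148,"dy":0,"dz":0,"ax":0,"ay":0,"az":0,"fingers":0},{"dx":0.148,"dy":0,"dz":0,"ax":0,"ay":0,"az":0,"fingers":0},{"dx":-0.1,"dy":0,"dz":0,"ax":0,"ay":0,"az":0,"fingers":0},{"dx":-0.35,"dy":0,"dz":0,"ax":0,"ay":0,"az":0,"fingers":0},{"dx":-0.35,"dy":0,"dz":0,"ax":0,"ay":0,"az":0,"fingers":0}]'
python3 -m inch '[{"dx":0,"dy":0.02,"dz":-0.25,"ax":0,"ay":0,"az":0,"fingers":0},{"dx":0,"dy":0.02,"dz":-0.5,"ax":0,"ay":0,"az":0,"fingers":0},{"dx":0,"dy":0.04,"dz":-0.75,"ax":0,"ay":0,"az":0,"fingers":0},{"dx":0,"dy":0.04,"dz":-0.98,"ax":0,"ay":0,"az":0,"fingers":0},{"dx":0,"dy":0.04,"dz":-0.98,"ax":0,"ay":0,"az":0,"fingers":0},{"dx":0,"dy":0.04,"dz":-0.98,"ax":0,"ay":0,"az":0,"fingers":0}]'
python3 - <<'E'
from h import *
print(rows([.4483,.0176,.02],down(np.radians(98.6))))
E
```

```text
t: 17.55
tcp_pos: [0.6554, 0.0402, 0.025]
tcp_rot: [0.707, -0.053, 0.704, 0.052]
contact_force: [-0.8, 0.3, 6.9]
grip_width: 0.0615
t: 18.05
tcp_pos: [0.6534, 0.0401, 0.0523]
tcp_rot: [0.705, -0.053, 0.705, 0.053]
contact_force: [0.8, 1.0, -2.5]
grip_width: 0.0611
mean [ 1.000e-02 -1.100e-01 -1.830e+00 -4.726e+01 -3.319e+01] sd [0.41 0.77 0.48 0.22 0.18] [0.6536 0.0402 0.0522] 18.55
t: 19.8
tcp_pos: [0.6573, 0.0401, 0.1284]
tcp_rot: [0.709, -0.053, 0.701, 0.052]
contact_force: [0.6, 0.1, 0.3]
grip_width: 0.0855
t: 20.55
tcp_pos: [0.4589, 0.019, 0.1221]
tcp_rot: [0.705, -0.052, 0.705, 0.053]
contact_force: [1.1, -1.2, 0.4]
grip_width: 0.0849
(array([ 0.5103,  0.0008, -0.0536]), array([-0.0005,  0.0001, -0.    ]))
```

```bash
python3 -m inch '[{"dx":0.2,"dy":0,"dz":-0.045,"ax":0,"ay":0,"az":0,"fingers":0},{"dx":0.4,"dy":0,"dz":-0.045,"ax":0,"ay":0,"az":0,"fingers":0},{"dx":0.5,"dy":0,"dz":-0.045,"ax":0,"ay":0,"az":0,"fingers":0},{"dx":0.5,"dy":0,"dz":-0.045,"ax":0,"ay":0,"az":0,"fingers":0},{"dx":0.5,"dy":0,"dz":-0.045,"ax":0,"ay":0,"az":0,"fingers":0.4},{"dx":0.5,"dy":0,"dz":-0.045,"ax":0,"ay":0,"az":0,"fingers":0.6},{"dx":0.5,"dy":0,"dz":-0.045,"ax":0,"ay":0,"az":0,"fingers":0.6},{"dx":0.5,"dy":0,"dz":-0.045,"ax":0,"ay":0,"az":0,"fingers":0.6}]'
python3 -m inch '[{"dx":-0.07,"dy":0,"dz":0,"ax":0,"ay":0,"az":0,"fingers":0.6},{"dx":-0.15,"dy":0,"dz":0,"ax":0,"ay":0,"az":0,"fingers":0.6},{"dx":-0.15,"dy":0,"dz":0,"ax":0,"ay":0,"az":0,"fingers":0.6},{"dx":-0.15,"dy":0,"dz":0,"ax":0,"ay":0,"az":0,"fingers":0.6}]'
python3 heft.py
python3 -m inch '[{"dx":0.08,"dy":0,"dz":0,"ax":0,"ay":0,"az":0,"fingers":0.6},{"dx":0.13,"dy":0,"dz":0,"ax":0,"ay":0,"az":0,"fingers":0.6},{"dx":0.148,"dy":0,"dz":0,"ax":0,"ay":0,"az":0,"fingers":0.6},{"dx":0.148,"dy":0,"dz":0,"ax":0,"ay":0,"az":0,"fingers":0.6},{"dx":0.148,"dy":0,"dz":0,"ax":0,"ay":0,"az":0,"fingers":0},{"dx":0.148,"dy":0,"dz":0,"ax":0,"ay":0,"az":0,"fingers":0},{"dx":0.148,"dy":0,"dz":0,"ax":0,"ay":0,"az":0,"fingers":0},{"dx":-0.1,"dy":0,"dz":0,"ax":0,"ay":0,"az":0,"fingers":0},{"dx":-0.35,"dy":0,"dz":0,"ax":0,"ay":0,"az":0,"fingers":0},{"dx":-0.35,"dy":0,"dz":0,"ax":0,"ay":0,"az":0,"fingers":0}]'
python3 -m inch '[{"dx":0,"dy":-0.02,"dz":0.25,"ax":0,"ay":0,"az":0,"fingers":0},{"dx":0,"dy":-0.02,"dz":0.5,"ax":0,"ay":0,"az":0,"fingers":0},{"dx":0,"dy":-0.02,"dz":0.5,"ax":0,"ay":0,"az":0,"fingers":0},{"dx":0,"dy":-0.02,"dz":0.5,"ax":0,"ay":0,"az":0,"fingers":0},{"dx":0,"dy":-0.02,"dz":0.5,"ax":0,"ay":0,"az":0,"fingers":0}]'
python3 - <<'E'
from h import *
print(rows([.5515,.0294,.02],down(np.radians(98.6))))
E
```

```text
t: 21.55
tcp_pos: [0.4514, 0.0176, 0.0239]
tcp_rot: [0.707, -0.053, 0.704, 0.052]
contact_force: [2.2, -0.5, 5.4]
grip_width: 0.0608
t: 22.05
tcp_pos: [0.4494, 0.0177, 0.0522]
tcp_rot: [0.705, -0.053, 0.705, 0.053]
contact_force: [-0.6, -0.4, -1.9]
grip_width: 0.0613
mean [ 2.300e-01  2.000e-02 -1.480e+00 -2.579e+01 -3.233e+01] sd [0.52 0.37 0.7  0.13 0.13] [0.4496 0.0177 0.0522] 22.55
t: 23.8
tcp_pos: [0.4531, 0.0174, 0.1272]
tcp_rot: [0.709, -0.053, 0.702, 0.052]
contact_force: [0.9, -0.1, -0.2]
grip_width: 0.0857
t: 24.42
tcp_pos: [0.5479, 0.0285, 0.1217]
tcp_rot: [0.705, -0.052, 0.706, 0.053]
contact_force: [-0.1, -0.4, -0.5]
grip_width: 0.0853
(array([0.5086, 0.0018, 0.019 ]), array([-0.0005, -0.0004, -0.0001]))
```

Readings were 3.6 N (middle), 1.8 N (far) and 1.5 N (near). The middle tin is the heaviest, so I'll lift it.

```bash
python3 -m inch '[{"dx":0.2,"dy":0,"dz":0.015,"ax":0,"ay":0,"az":0,"fingers":0},{"dx":0.4,"dy":0,"dz":0.015,"ax":0,"ay":0,"az":0,"fingers":0},{"dx":0.5,"dy":0,"dz":0.015,"ax":0,"ay":0,"az":0,"fingers":0},{"dx":0.5,"dy":0,"dz":0.015,"ax":0,"ay":0,"az":0,"fingers":0},{"dx":0.5,"dy":0,"dz":0.015,"ax":0,"ay":0,"az":0,"fingers":0.4},{"dx":0.5,"dy":0,"dz":0.015,"ax":0,"ay":0,"az":0,"fingers":0.6},{"dx":0.5,"dy":0,"dz":0.015,"ax":0,"ay":0,"az":0,"fingers":0.6},{"dx":0.5,"dy":0,"dz":0.015,"ax":0,"ay":0,"az":0,"fingers":0.6},{"dx":0.5,"dy":0,"dz":0.015,"ax":0,"ay":0,"az":0,"fingers":0.6}]' 50
python3 -m inch '[{"dx":-0.1,"dy":0,"dz":0,"ax":0,"ay":0,"az":0,"fingers":0.6},{"dx":-0.3,"dy":0,"dz":0,"ax":0,"ay":0,"az":0,"fingers":0.6},{"dx":-0.5,"dy":0,"dz":0,"ax":0,"ay":0,"az":0,"fingers":0.6},{"dx":-0.7,"dy":0,"dz":0,"ax":0,"ay":0,"az":0,"fingers":0.6},{"dx":-0.9,"dy":0,"dz":0,"ax":0,"ay":0,"az":0,"fingers":0.6},{"dx":-1.0,"dy":0,"dz":0,"ax":0,"ay":0,"az":0,"fingers":0.6},{"dx":-1.0,"dy":0,"dz":0,"ax":0,"ay":0,"az":0,"fingers":0.6}]'
python3 -m inch '[{"dx":-0.08,"dy":0,"dz":0,"ax":0,"ay":0,"az":0,"fingers":0.6},{"dx":-0.12,"dy":0,"dz":0,"ax":0,"ay":0,"az":0,"fingers":0.6},{"dx":-0.12,"dy":0,"dz":0,"ax":0,"ay":0,"az":0,"fingers":0.6},{"dx":-0.12,"dy":0,"dz":0,"ax":0,"ay":0,"az":0,"fingers":0.6},{"dx":-0.12,"dy":0,"dz":0,"ax":0,"ay":0,"az":0,"fingers":0.6},{"dx":-0.12,"dy":0,"dz":0,"ax":0,"ay":0,"az":0,"fingers":0.6}]'
python3 heft.py
python3 - <<'E'
from h import *
b=env.camera("top");a=env.camera("scene")
cv2.imwrite("pics/t9.png",np.vstack([a[100:400,60:600],b[60:300,100:640]]))
E
```

```text
t: 25.55
tcp_pos: [0.554, 0.0289, 0.0247]
tcp_rot: [0.707, -0.053, 0.704, 0.052]
contact_force: [-0.3, 0.1, 6.4]
grip_width: 0.0609
t: 26.42
tcp_pos: [0.5527, 0.029, 0.2239]
tcp_rot: [0.706, -0.053, 0.704, 0.052]
contact_force: [0.3, -0.0, -4.0]
grip_width: 0.0612
t: 27.18
tcp_pos: [0.552, 0.029, 0.2459]
tcp_rot: [0.705, -0.053, 0.705, 0.053]
contact_force: [-0.6, -0.0, -3.8]
grip_width: 0.0612
mean [ -0.19   0.13  -3.94 -34.15 -39.01] sd [0.52 0.63 0.53 0.01 0.02] [0.5521 0.029  0.2463] 27.675
```

View pics/t9.png

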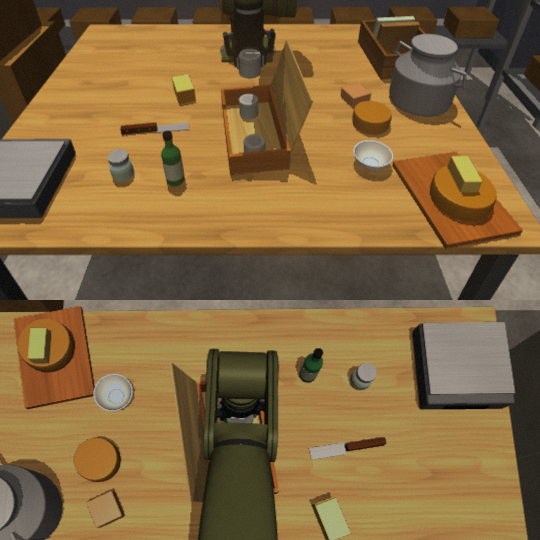

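The tin is held upright and its underside is about 0.228 m up, roughly 15 cm above the rim. The other two tins stand in the case, the lid is open, the spatula is on the counter and the other goods haven't moved. Handing in.

```bash
python3 -c "
from plant import env
print(env.close_job())"
```

```text
the job is handed in; nothing more can be done
None
```

I levered the lid up with the spatula blade in the notch and swung it open until it pushed back with about 17 N at its stop. I then laid the spatula flat on the counter. The hand never touched the lid.

**Hefting:** I lifted each tin inside the case and read the wrist force. The middle tin pulled 3.6 N (about 0.37 kg), the far one 1.8 N and the near one 1.5 N, so the middle tin is the heaviest.

**Last checks before handing in, at about 28 s:**
- **Held tin:** it is upright in the gripper, opening 61 mm and load about 3.9 N. By the arm's rise, its underside is about 15 cm above the case's rim.
- **Rest of the scene:** the last pictures show the other two tins standing in the case, the lid open, the spatula on the counter and the other goods unmoved.

**Disagreements:**
- The automatic circle fit on the middle tin was about 9 mm off, so I used its centre read from the picture.
- The contact force reached about 23 N in all (20 N upward) while setting the spatula down. The largest force I read stayed below both the 40 N and 120 N limits.

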